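# Turn the embossing die face up with the flat lifter

## Robot

A 6-joint arm with a two-finger parallel gripper is mounted at the origin on the work surface. World frame = base frame: x ahead of the robot, y to its left, z up, the work surface at z = 0. Lengths are in mm, angles in rad, forces in N, time in s.
With the tool pointing down it reaches from about 350 to 725 mm from the base axis. Payload 6 kg.
Tool frame: the origin (TCP) lies at the centre of the arm's flange, where the gripper is bolted on; the fingertips stand 173 mm ahead of it and the grasp point (between the pads) lies 155 mm ahead of it; z points along the fingers, x is the direction in which the jaws open and shut, and the axes are right-handed (so a half turn about z gives the same grasp; the last joint's range is limited). The gripper opens to 85 mm and grips with 20 to 120 N. Pads are 22 mm wide; open, the fingers measure 114 mm over their backs; the gripper's body (76 mm by 85 mm) begins 54 mm behind the grasp point. The pads swing forward as they close: fully open they stand 13 mm farther back than shut.
Start: joints at [1.523, 0.04, 0.085, 0, -1.615, -0.334], TCP at [223.528, 556.802, 404.661] pointing down, gripper open.
Joint ranges: [-2.56, 2.56], [-1.29, 2.01], [-1.08, 1.49], [-3.29, 1.98], [-2.81, -0.18], [-2.99, 2.99]. Speed limits (rad/s): [2.57, 2.57, 3.01, 3.14, 3.14, 3.14].

## Interface

Orientations are given as a 3x3 rotation matrix whose columns are the frame's x, y, z axes.
In Python, from bench import observe, capture, sign_off gives the robot as it stands.
- The arm moves only by the tool arm_command, never from a script. Its argument "rows" is a list of rows, each an object of numbers: "x", "y", "z": the shift along the tool's x, y, z as a fraction of full scale; "rx", "ry", "rz": the turn, a rotation vector about the tool's x, y, z as a fraction of full scale; "jaw": the gripper command: -1 is shut, 1 is fully open, values between are in proportion. In form: [{"x": .., "y": .., "z": .., "rx": .., "ry": .., "rz": .., "jaw": ..}, ...]. A call has exactly 10 rows; each row is the pose to reach, as a shift and turn from the pose commanded when the call began, along the tool's axes at that moment; what a row does not reach only later rows make up. Full scale, the value 1, is 0.2 m for a shift and 45 degrees for a turn. A row lasts 1/12 s, in which the tool goes at most 41.7 mm and 7.16 degrees, less where a joint would pass 70% of its speed; a pose out of reach is approached as far as the arm can. A call with a number of a shift or a turn outside -1 to 1 is refused whole. A call with a gripper value outside its range is refused whole. The fingers move at their own pace and stop on an object; "grip_force" is the grip in N (left out, the last holds). Time passes only in rows, so rows that repeat a pose let the fingers close, or fill a call up. It gives the time, the measured TCP pose, the force and the opening at its end, in the units of the state.
- observe(): the state, without advancing time (a new reading comes with each control period).
- capture(name): name is "scene" or "top" or "wrist"; returns a dict with "color" (384x512x3 uint8, blue, green, red), "mtx" (3x3 intrinsics, pixels), "world_to_cam" (4x4, takes a point from world to camera coordinates); the wrist camera has in their place "T_tool_cam" (4x4, takes a point from camera to tool coordinates, whose origin is the TCP and whose axes are the tool frame's). Camera axes: x right, y down, z forward; pixel columns grow to the right and rows downward; lengths in mm; the calibration is good to about 2 mm. A picture is of the moment at which its call begins: read the wrist's pose just before it. There is no depth.
- sign_off(): hands the job in, once; it reports no verdict.
The state is a dict: "clock": time; "joints": joint angles; "qd": joint speeds; "tau": joint torques, N m; "ee_pos": TCP position; "tcp_rot": TCP orientation; "wrist_force": force on the tool from outside, world axes, zero at the start; "moment": the same for the moment, N m; "opening": finger opening in mm.
Only numpy, scipy, OpenCV 4.12 (cv2) and the standard library are available. Lean on these libraries where they do the work, as an engineer would, in place of code of your own. Each camera call takes 0.05 s, during which the arm holds its last target.

## Task

A square brass embossing die lies face down on the bench just in front of the plywood board. Pick up the flat-bladed lifter by its wooden handle, slide the blade under the die's near edge and, with the blade, tip the die up and over the board's front edge so that it lies flat on the board, face up. The gripper and arm must not touch the die themselves; finish by laying the lifter flat on the bench, off the board.

Things in the scene. Friction and masses are not known exactly. Their poses are not given: they have to be found in the camera images.
- lifter_grip (a point): Middle of the lifter's wooden handle, 28 mm above the lifter's underside. Handle: upright block 50 long (x) x 18 wide (y), top 46 mm above the underside; pinch it across y from above. At the very bottom a level steel blade, 2.5 thick, 50 wide, runs along +x from 25 to 85 mm (tip). z up. Starts flat on the bench, about 130 g. A like handle on a thick square steel foot is not it.
- die: Face-down brass die, about 220 g: plate 70 x 70 x 4 mm, ornament 36 x 36 x 8 mm high in the middle of one face. Origin: plate centre; z points out of the plain back, up at the start. It stands on the ornament: 8 mm gap under a 17 mm rim all round. Far (+x) side 3 to 7 mm from the board's front edge and parallel to it. A like die, already face up elsewhere, is a bystander.
- board: Fixed plywood board flat on the bench, 170 deep (x), 200 wide (y), 12 mm thick. Origin on the bench at the middle of its front edge (robot's side); x points back across the board, y along the edge. The edge is an upright 12 mm step that stops the die's far edge from sliding as it is tipped; past upright the die falls over on to the board. A small round die at the back is a bystander.
Not all that is in view belongs to the job. Leave any green or purple look-alike of the part that bears lifter_grip alone.

How it is judged:
By the outcome, as a careful person would: the job done as asked, in the order asked, and still so for the second after the job is handed in, with the robot touching nothing.
It also fails if it takes over 51 s, if anything falls off the work surface, if the arm or the gripper's body presses on something with over 40 N, if the wrist force passes 120 N, or if a joint passes its speed limit or range.

## Working session

There is one attempt and no reset: what is moved stays moved. The work goes in short steps, Python scripts to look and compute and a tool call to move; the robot and the scene stay as the last step left them, time stands still between calls to the robot, and variables do not carry over. Pictures are saved under pics/ and viewed, and the job is handed in when it is done.

Besides the shell and the picture viewer there is one more tool, called after "Request:" by a JSON object that holds its "api" and its "payload". arm_command: Moves the arm, as the interface text tells. Its arguments: {"type":"object","properties":{"rows":{"type":"array"},"grip_force":{"type":"number"}},"required":["rows"]}

```bash
mkdir -p pics; ls; python3 - <<'E'
from bench import observe,capture
import cv2,pickle
s=observe();print(s)
for n in("scene","top"):
    c=capture(n);cv2.imwrite(f"pics/{n}0.png",c["color"]);pickle.dump(c,open(f"{n}0.pkl","wb"));print(n,c["mtx"],c["world_to_cam"])
E
```

```text
pics
{'clock': 0.0, 'joints': array([ 1.52267519e+00,  4.08570598e-02,  8.37707023e-02, -4.65722060e-04,
       -1.61549635e+00, -3.33722598e-01]), 'qd': array([-5.86220925e-05,  6.48253353e-04, -4.44043589e-04, -4.24583112e-04,
        6.21542368e-04, -8.61414990e-04]), 'tau': array([-1.41324912e-03, -3.68196845e+01,  3.47398531e+01,  6.93215936e+00,
       -5.61056397e-03, -6.20440829e-06]), 'ee_pos': array([223.46227143, 556.81617419, 403.63045572]), 'tcp_rot': array([[-3.72612619e-01, -9.27986817e-01, -5.50647935e-04],
       [-9.27985156e-01,  3.72612997e-01, -1.76193629e-03],
       [ 1.84023223e-03, -1.45526584e-04, -9.99998296e-01]]), 'wrist_force': array([ 0.88634261,  0.42487982, -1.07680801]), 'moment': array([-0.04269763, -0.02933933,  0.00908038]), 'opening': 85.01755018849842}
scene [[468.39014759   0.         249.33743896]
 [  0.         468.39014759 191.36970552]
 [  0.           0.           1.        ]] [[ 4.43112612e-01  8.96462640e-01 -2.43877303e-03 -2.74220412e+02]
 [ 5.94384111e-01 -2.95832504e-01 -7.47790517e-01 -2.50842106e+02]
 [-6.71087730e-01  3.29905842e-01 -6.63930264e-01  1.72564190e+03]
 [ 0.00000000e+00  0.00000000e+00  0.00000000e+00  1.00000000e+00]]
top [[446.11859679   0.         251.23556956]
 [  0.         446.11859679 198.25779818]
 [  0.           0.           1.        ]] [[ 1.90660112e-02 -9.99554006e-01 -2.29842781e-02  4.68321142e+01]
 [-9.92961548e-01 -1.62425877e-02 -1.17318126e-01  5.25095615e+02]
 [ 1.16892478e-01  2.50592930e-02 -9.92828374e-01  1.31276696e+03]
 [ 0.00000000e+00  0.00000000e+00  0.00000000e+00  1.00000000e+00]]
```

View pics/scene0.png

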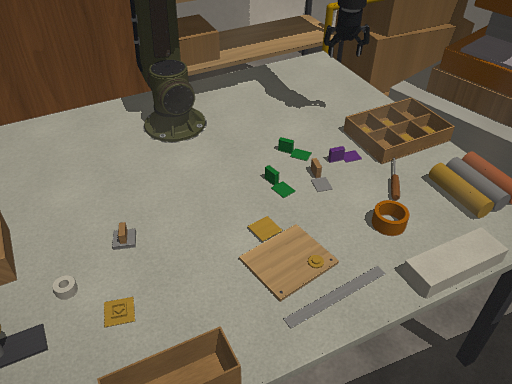

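View pics/top0.png

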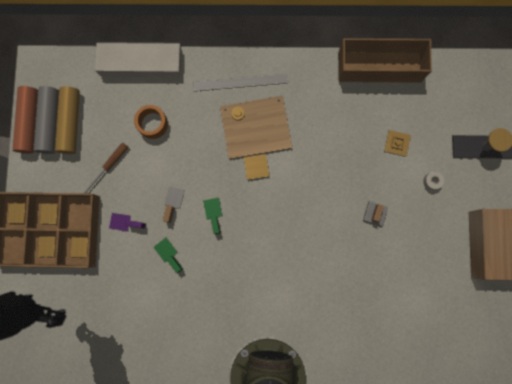

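The top view shows the wooden-handled lifter at about (169,213), with its blade up to (175,192). The die is at (257,167), the board at (256,127), and the green and purple look-alikes sit nearby. I'll zoom in next.

```bash
cat > h.py <<'E'
import numpy as np,cv2,pickle
def ray(c,u,v):
    M=c["world_to_cam"];R=M[:3,:3];t=M[:3,3];o=-R.T@t
    d=R.T@np.linalg.inv(c["mtx"])@np.array([u,v,1.]);return o,d
def onz(c,u,v,z):
    o,d=ray(c,u,v);return o+d*(z-o[2])/d[2]
def proj(c,p):
    M=c["world_to_cam"];q=c["mtx"]@(M[:3,:3]@np.array(p,float)+M[:3,3]);return q[:2]/q[2]
E
python3 - <<'E'
import pickle,cv2,numpy as np
t=pickle.load(open("top0.pkl","rb"))["color"];s=pickle.load(open("scene0.pkl","rb"))["color"]
a=cv2.resize(t[85:235,145:305],None,fx=4,fy=4,interpolation=cv2.INTER_CUBIC)
cv2.imwrite("pics/a.png",a)
b=cv2.resize(s[130:300,220:360],None,fx=3.5,fy=3.5,interpolation=cv2.INTER_CUBIC);cv2.imwrite("pics/b.png",b)
E
```

```text
(no output)
```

View pics/a.png

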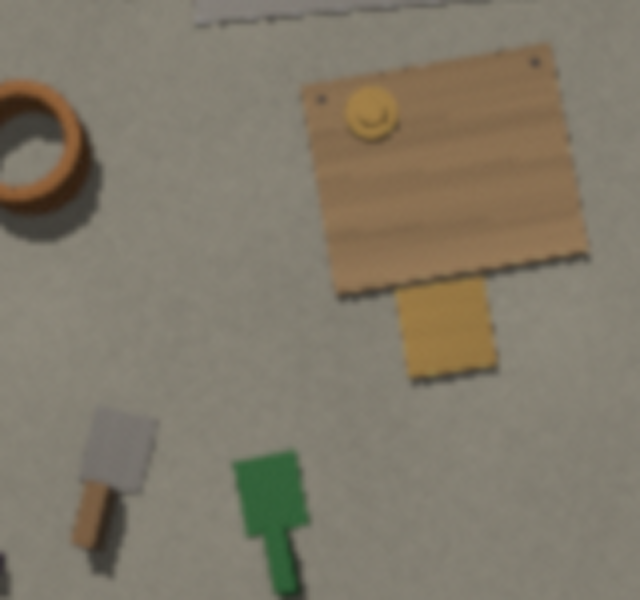

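View pics/b.png

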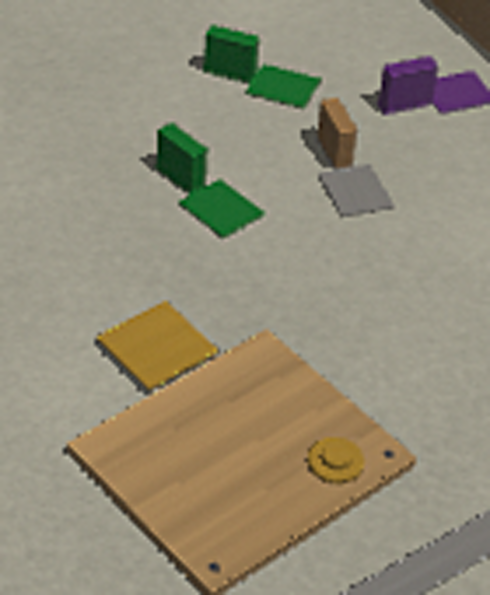

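```bash
python3 - <<'E'
import pickle,cv2,numpy as np
from h import *
T=pickle.load(open("top0.pkl","rb"));S=pickle.load(open("scene0.pkl","rb"))
def P(c,pts,off,f,z):
    return np.array([onz(c,off[0]+(p[0]+.5)/f-.5,off[1]+(p[1]+.5)/f-.5,z)[:2] for p in pts]).round(1)
ot=(145,85)
print("die top",P(T,[(397,288),(484,277),(497,366),(411,378)],ot,4,12))
print("board",P(T,[(304,86),(550,45),(588,255),(338,293)],ot,4,12))
print("blade top",P(T,[(98,409),(157,419),(140,493),(80,480)],ot,4,2.5))
print("handle",P(T,[(85,482),(110,486),(97,550),(72,545)],ot,4,46))
os=(220,130)
print("die S",P(S,[(96,341),(168,302),(218,351),(148,389)],os,3.5,12))
print("board S",P(S,[(67,445),(268,332),(414,461),(213,592)],os,3.5,12))
print("blade S",P(S,[(319,176),(370,165),(393,207),(344,216)],os,3.5,2.5))
print("handle S",P(S,[(319,102),(334,98),(356,134),(340,139)],os,3.5,46))
# subpixel: minAreaRect die
for n,C in(("T",T),("S",S)):
    h=cv2.cvtColor(C["color"],cv2.COLOR_BGR2HSV)
    m=((h[...,0]>14)&(h[...,0]<26)&(h[...,1]>150)).astype(np.uint8)
    k,l,st,ce=cv2.connectedComponentsWithStats(m)
    for i in range(1,k):
        if st[i,4]>60: print(n,st[i],ce[i].round(1),onz(C,*ce[i],12).round(1))
E
```

```text
die top [[655.7  81.9]
 [665.3  14.8]
 [595.8   3.7]
 [585.5  69.6]]
board [[816.  158.3]
 [851.4 -34.1]
 [683.8 -65.3]
 [651.1 127.4]]
blade top [[559.  312.2]
 [551.9 266. ]
 [494.1 277. ]
 [503.4 323.9]]
handle [[497.6 310.5]
 [495.  291.6]
 [447.  299.4]
 [450.4 318.2]]
die S [[ 6.052e+02 -3.000e-01]
 [ 5.916e+02  7.210e+01]
 [ 6.582e+02  8.170e+01]
 [ 6.696e+02  1.310e+01]]
board S [[692.7 -67.4]
 [657.7 128. ]
 [821.4 156.9]
 [856.9 -33.7]]
blade S [[501.1 274.6]
 [508.5 324.2]
 [566.3 310.5]
 [557.2 265.3]]
handle S [[454.6 299.2]
 [455.6 314.6]
 [508.7 303.9]
 [508.4 287.4]]
T [   0    0  512    5 1997] [281.6   1.5] [1165.8  -29.1   12. ]
S [475   0  37  17 303] [495.4   5.5] [-301.  1958.4   12. ]
S [322   2  18  52 263] [328.8  20.8] [-530.9 1024.5   12. ]
S [ 440   27   72   63 1409] [473.6  64. ] [ 158.3 1321.3   12. ]
S [ 429  163   65   55 1001] [460.8 186.9] [743.6 662.2  12. ]
S [372 200  37  35 903] [389.7 217.3] [751.8 381.9  12. ]
S [248 216  34  25 442] [264.6 228.1] [630.7  41.8  12. ]
S [308 255  16  13 167] [315.5 260.9] [794.2 105.4  12. ]
S [104 297  31  30 720] [118.6 311.4] [ 718.  -393.3   12. ]
```

```bash
cat >> h.py <<'E'
from scipy.spatial.transform import Rotation as Ro
import json,os
def down(a): # tool x at angle a(deg), z down
    a=np.radians(a);x=np.array([np.cos(a),np.sin(a),0]);z=np.array([0,0,-1.]);return np.column_stack([x,np.cross(z,x),z])
def load():
    if os.path.exists("cmd.npz"):
        d=np.load("cmd.npz");return d["p"],d["R"]
    return np.array([223.528,556.802,404.661]),down(-111.88)
def apply(v): # fractions x y z rx ry rz reached
    p,R=load();v=np.array(v,float)
    p=p+R@(v[:3]*200);R=R@Ro.from_rotvec(np.radians(v[3:]*45)).as_matrix();np.savez("cmd.npz",p=p,R=R)
def delta(pt,Rt):
    p,R=load();return np.r_[R.T@(np.array(pt)-p)/200,np.degrees(Ro.from_matrix(R.T@Rt).as_rotvec())/45].round(3)
E
python3 - <<'E'
from h import *
print(delta([350,430,365],down(-106.4)),delta([477,304,330],down(-100.9)))
E
```

```text
[ 0.353 -0.823  0.198  0.     0.    -0.122] [ 0.701 -1.647  0.373  0.     0.    -0.244]
```

Request:
{"api": "arm_command", "payload": {"rows": [{"x": 0.05,"y": -0.1,"z": 0.02,"rx": 0,"ry": 0,"rz": -0.02,"jaw": 0},{"x": 0.1,"y": -0.24,"z": 0.05,"rx": 0,"ry": 0,"rz": -0.05,"jaw": 0},{"x": 0.17,"y": -0.4,"z": 0.1,"rx": 0,"ry": 0,"rz": -0.08,"jaw": 0},{"x": 0.24,"y": -0.56,"z": 0.15,"rx": 0,"ry": 0,"rz": -0.12,"jaw": 0},{"x": 0.31,"y": -0.72,"z": 0.2,"rx": 0,"ry": 0,"rz": -0.16,"jaw": 0},{"x": 0.37,"y": -0.87,"z": 0.25,"rx": 0,"ry": 0,"rz": -0.2,"jaw": 0},{"x": 0.42,"y": -1,"z": 0.3,"rx": 0,"ry": 0,"rz": -0.24,"jaw": 0},{"x": 0.42,"y": -1,"z": 0.3,"rx": 0,"ry": 0,"rz": -0.24,"jaw": 0},{"x": 0.42,"y": -1,"z": 0.3,"rx": 0,"ry": 0,"rz": -0.24,"jaw": 0},{"x": 0.42,"y": -1,"z": 0.3,"rx": 0,"ry": 0,"rz": -0.24,"jaw": 0}]}}

```text
clock: 0.93
ee_pos: [377.8, 404.4, 344.6]
tcp_rot: [[-0.193, -0.981, -0.0], [-0.981, 0.193, -0.0], [0.0, 0.0, -1.0]]
wrist_force: [0.1, 0.2, -0.5]
opening: 42.8
```

```bash
python3 - <<'E'
from h import *
from bench import observe
apply([.42,-1,.3,0,0,-.24]);s=observe();print(load(),s["ee_pos"],s["tcp_rot"],s["opening"],s["clock"])
print(delta([477,304,330],down(-100.9)))
E
```

```text
(array([377.81751269, 404.32004607, 344.661     ]), array([[-0.19217942, -0.98135981,  0.        ],
       [-0.98135981,  0.19217942,  0.        ],
       [ 0.        ,  0.        , -1.        ]])) [377.8390203  404.35689151 344.63883414] [[-1.92813045e-01 -9.81235508e-01 -8.51842486e-05]
 [-9.81235491e-01  1.92813059e-01 -1.90908168e-04]
 [ 2.03750509e-04  4.67762227e-05 -9.99999978e-01]] 42.837063126365855 0.9333
[ 0.397 -0.583  0.073  0.     0.    -0.004]
```

Request:
{"api": "arm_command", "payload": {"rows": [{"x": 0.04,"y": -0.06,"z": 0.01,"rx": 0,"ry": 0,"rz": 0,"jaw": 0},{"x": 0.1,"y": -0.14,"z": 0.02,"rx": 0,"ry": 0,"rz": 0,"jaw": 0},{"x": 0.17,"y": -0.25,"z": 0.03,"rx": 0,"ry": 0,"rz": 0,"jaw": 0},{"x": 0.25,"y": -0.36,"z": 0.04,"rx": 0,"ry": 0,"rz": 0,"jaw": 0},{"x": 0.32,"y": -0.46,"z": 0.05,"rx": 0,"ry": 0,"rz": 0,"jaw": 0},{"x": 0.37,"y": -0.54,"z": 0.06,"rx": 0,"ry": 0,"rz": 0,"jaw": 0},{"x": 0.4,"y": -0.58,"z": 0.07,"rx": 0,"ry": 0,"rz": 0,"jaw": 0},{"x": 0.4,"y": -0.58,"z": 0.07,"rx": 0,"ry": 0,"rz": 0,"jaw": 0},{"x": 0.4,"y": -0.58,"z": 0.07,"rx": 0,"ry": 0,"rz": 0,"jaw": 0},{"x": 0.4,"y": -0.58,"z": 0.07,"rx": 0,"ry": 0,"rz": 0,"jaw": 0}]}}

```text
clock: 1.77
ee_pos: [475.7, 304.5, 330.9]
tcp_rot: [[-0.191, -0.982, 0.0], [-0.982, 0.191, 0.0], [-0.0, -0.0, -1.0]]
wrist_force: [-0.2, -0.0, -0.6]
opening: 42.5
```

```bash
cat >> h.py <<'E'
def wristcam(name):
    from bench import observe,capture
    s=observe();c=capture("wrist")
    Tw=np.eye(4);Tw[:3,:3]=s["tcp_rot"];Tw[:3,3]=s["ee_pos"]
    c["world_to_cam"]=np.linalg.inv(Tw@c["T_tool_cam"])
    pickle.dump(c,open(name+".pkl","wb"));cv2.imwrite(f"pics/{name}.png",c["color"]);return s,c
E
python3 - <<'E'
from h import *
apply([.4,-.58,.07,0,0,0])
s,c=wristcam("w1");print(s["ee_pos"],load()[0])
print(c["T_tool_cam"])
E
```

```text
[475.7239719  304.46600319 330.87026857] [476.28089678 303.51844889 330.661     ]
[[ 9.99999423e-01 -1.05132648e-03 -2.22880354e-04 -3.09462199e-01]
 [ 1.07239385e-03  9.62610077e-01  2.70888702e-01 -6.78466296e+01]
 [-7.02455896e-05 -2.70888784e-01  9.62610649e-01  2.97339107e+01]
 [ 0.00000000e+00  0.00000000e+00  0.00000000e+00  1.00000000e+00]]
```

View pics/w1.png

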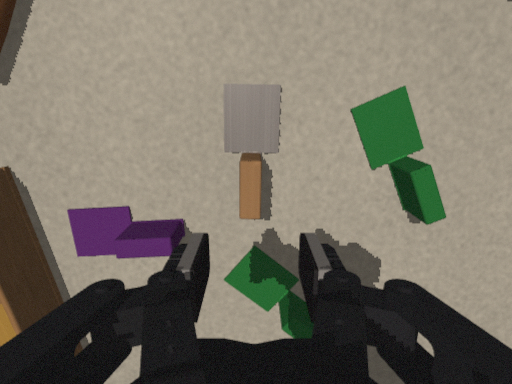

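The wrist view shows the lifter straight ahead: blade corners at (224,85), (280,85), (279,152) and (224,152), handle top about (240–262, 153–218). The purple and green look-alikes are clear of the fingers.

```bash
python3 - <<'E'
from h import *
c=pickle.load(open("w1.pkl","rb"))
h=cv2.cvtColor(c["color"],cv2.COLOR_BGR2HSV);print(h[190,250],h[120,250],h[60,200])
m=((h[...,0]<18)&(h[...,1]>90)&(h[...,2]>100)).astype(np.uint8);m[:, :200]=0;m[:,300:]=0
k,l,st,ce=cv2.connectedComponentsWithStats(m);print(st[1:][st[1:,4]>100])
B=np.array([onz(c,*q,2.5) for q in [(224,84.5),(280.5,84.5),(279,152.5),(224,152.5)]]);print(B.round(1),B.mean(0))
H=np.array([onz(c,*q,46) for q in [(241,154),(262,154),(262,218.5),(240,218.5)]]);print(H.round(1),H.mean(0))
ax=(B[0]+B[1]-B[2]-B[3])/2;print("yaw",np.degrees(np.arctan2(ax[1],ax[0])),np.hypot(*ax[:2]))
ax/=np.linalg.norm(ax);print("handle from blade",B.mean(0)-55*ax)
r,_=cv2.findContours(m,cv2.RETR_EXTERNAL,cv2.CHAIN_APPROX_NONE),0
c0=max(r[0],key=cv2.contourArea);print(cv2.minAreaRect(c0))
E
```

```text
[ 15 127 148] [ 13  27 134] [ 21  42 169]
[[ 240  159   21   60 1220]]
[[561.1 314.8   2.5]
 [551.6 266.2   2.5]
 [492.8 277.7   2.5]
 [502.6 327.8   2.5]] [527.02200817 296.61009812   2.5       ]
[[504.6 309.6  46. ]
 [501.4 293.2  46. ]
 [448.  303.3  46. ]
 [451.5 321.4  46. ]] [476.37885648 306.86678723  46.        ]
yaw -11.81310018148301 59.92288067972044
handle from blade [473.18687479 307.8696902    2.5       ]
((250.0, 188.5), (20.0, 59.0), 0.0)
```

```bash
python3 - <<'E'
from h import *
print(delta([475,306.5,183.5],down(-101.6)))
E
```

```text
[-0.013  0.009  0.736  0.     0.     0.012]
```

Request:
{"api": "arm_command", "payload": {"rows": [{"x": -0.01,"y": 0.01,"z": 0.05,"rx": 0,"ry": 0,"rz": 0.01,"jaw": 0},{"x": -0.01,"y": 0.01,"z": 0.14,"rx": 0,"ry": 0,"rz": 0.01,"jaw": 0},{"x": -0.01,"y": 0.01,"z": 0.24,"rx": 0,"ry": 0,"rz": 0.01,"jaw": 0},{"x": -0.01,"y": 0.01,"z": 0.34,"rx": 0,"ry": 0,"rz": 0.01,"jaw": 0},{"x": -0.01,"y": 0.01,"z": 0.44,"rx": 0,"ry": 0,"rz": 0.01,"jaw": 0},{"x": -0.01,"y": 0.01,"z": 0.54,"rx": 0,"ry": 0,"rz": 0.01,"jaw": 0},{"x": -0.01,"y": 0.01,"z": 0.63,"rx": 0,"ry": 0,"rz": 0.01,"jaw": 0},{"x": -0.01,"y": 0.01,"z": 0.7,"rx": 0,"ry": 0,"rz": 0.01,"jaw": 0},{"x": -0.01,"y": 0.01,"z": 0.735,"rx": 0,"ry": 0,"rz": 0.01,"jaw": 0},{"x": -0.01,"y": 0.01,"z": 0.735,"rx": 0,"ry": 0,"rz": 0.01,"jaw": 0}]}}

```text
clock: 2.65
ee_pos: [473.8, 305.8, 181.3]
tcp_rot: [[-0.199, -0.98, -0.003], [-0.98, 0.199, -0.003], [0.003, 0.002, -1.0]]
wrist_force: [-0.0, -0.4, 0.6]
opening: 42.6
```

Request:
{"api": "arm_command", "payload": {"rows": [{"x": 0,"y": 0,"z": 0,"rx": 0,"ry": 0,"rz": 0,"jaw": -1},{"x": 0,"y": 0,"z": 0,"rx": 0,"ry": 0,"rz": 0,"jaw": -1},{"x": 0,"y": 0,"z": 0,"rx": 0,"ry": 0,"rz": 0,"jaw": -1},{"x": 0,"y": 0,"z": 0,"rx": 0,"ry": 0,"rz": 0,"jaw": -1},{"x": 0,"y": 0,"z": 0,"rx": 0,"ry": 0,"rz": 0,"jaw": -1},{"x": 0,"y": 0,"z": 0,"rx": 0,"ry": 0,"rz": 0,"jaw": -1},{"x": 0,"y": 0,"z": 0,"rx": 0,"ry": 0,"rz": 0,"jaw": -1},{"x": 0,"y": 0,"z": 0,"rx": 0,"ry": 0,"rz": 0,"jaw": -1},{"x": 0,"y": 0,"z": 0,"rx": 0,"ry": 0,"rz": 0,"jaw": -1},{"x": 0,"y": 0,"z": 0,"rx": 0,"ry": 0,"rz": 0,"jaw": -1}], "grip_force": 90}}

```text
clock: 3.48
ee_pos: [475.0, 306.3, 185.1]
tcp_rot: [[-0.2, -0.98, 0.002], [-0.98, 0.2, 0.002], [-0.002, -0.001, -1.0]]
wrist_force: [-2.6, 1.1, 5.9]
opening: 17.1
```

```bash
python3 - <<'E'
from h import *
apply([-.01,.01,.735,0,0,.01]);
s,c=wristcam("w2");print(s["ee_pos"],load()[0],s["opening"],s["wrist_force"],s["clock"])
E
```

```text
[474.98476229 306.32967257 185.09676276] [474.702536   305.86552735 183.661     ] 17.067445519714674 [-2.56271996  1.09178674  5.92965183] 3.4833
```

View pics/w2.png

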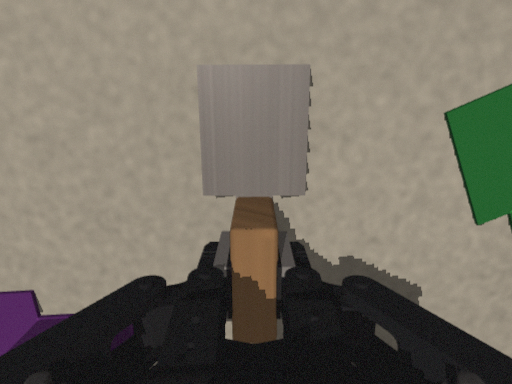

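The lifter is gripped at 17.1 mm opening. The blade appears at (198–310, 66) to (203–306, 194).

```bash
python3 - <<'E'
from h import *
from bench import observe
c=pickle.load(open("w2.pkl","rb"));s=observe()
B=np.array([onz(c,*q,2.5) for q in [(197.5,65.5),(310,65.5),(306,194),(203,194)]])
R=s["tcp_rot"];print(((B-s["ee_pos"])@R).round(1))
# target: board yaw 10.2
y=np.radians(10.2);bx=np.array([np.cos(y),np.sin(y),0]);by=np.array([-np.sin(y),np.cos(y),0])
die=np.array([628,42,0.])
for tipx,z in ((-35-30,60),(-35-30,1.5)):
    tip=die+bx*tipx;p=tip-85*bx;p[2]=183.7+z
    print(p.round(1),delta(p,down(-90+10.2)))
E
```

```text
[[-25.2 -83.  182.8]
 [ 24.7 -82.9 182.7]
 [ 25.4 -23.8 182.6]
 [-25.3 -23.8 182.7]]
[480.4  15.4 243.7] [ 1.417 -0.318 -0.3    0.     0.    -0.483]
[480.4  15.4 185.2] [ 1.417 -0.318 -0.008  0.     0.    -0.483]
```

Request:
{"api": "arm_command", "payload": {"rows": [{"x": 0,"y": 0,"z": -0.06,"rx": 0,"ry": 0,"rz": 0,"jaw": -1},{"x": 0,"y": 0,"z": -0.16,"rx": 0,"ry": 0,"rz": 0,"jaw": -1},{"x": 0.02,"y": 0,"z": -0.26,"rx": 0,"ry": 0,"rz": 0,"jaw": -1},{"x": 0.1,"y": -0.02,"z": -0.34,"rx": 0,"ry": 0,"rz": -0.03,"jaw": -1},{"x": 0.22,"y": -0.04,"z": -0.36,"rx": 0,"ry": 0,"rz": -0.08,"jaw": -1},{"x": 0.36,"y": -0.08,"z": -0.36,"rx": 0,"ry": 0,"rz": -0.13,"jaw": -1},{"x": 0.5,"y": -0.12,"z": -0.36,"rx": 0,"ry": 0,"rz": -0.18,"jaw": -1},{"x": 0.65,"y": -0.16,"z": -0.36,"rx": 0,"ry": 0,"rz": -0.24,"jaw": -1},{"x": 0.8,"y": -0.2,"z": -0.36,"rx": 0,"ry": 0,"rz": -0.3,"jaw": -1},{"x": 0.95,"y": -0.22,"z": -0.36,"rx": 0,"ry": 0,"rz": -0.35,"jaw": -1}]}}

```text
clock: 4.37
ee_pos: [479.7, 109.2, 255.9]
tcp_rot: [[0.076, -0.997, -0.0], [-0.997, -0.076, -0.0], [0.0, 0.0, -1.0]]
wrist_force: [-0.4, 0.3, -2.3]
opening: 17.2
```

```bash
python3 - <<'E'
from h import *
from bench import observe
apply([.95,-.22,-.36,0,0,-.35]);s=observe();print(s["ee_pos"],load()[0],s["opening"],s["wrist_force"])
y=np.radians(10.2);bx=np.array([np.cos(y),np.sin(y),0])
die=np.array([628,42,0.])
p=die+bx*(-35-30-83);p[2]=183.7+40;print(p,delta(p,down(-79.8)))
E
```

```text
[479.69182263 109.21107733 255.92553854] [479.83723505 110.90492911 255.661     ] 17.167864309706836 [-0.44198473  0.25370232 -2.2911452 ]
[482.33905002  15.79145843 223.7       ] [ 0.475  0.023  0.16   0.     0.    -0.133]
```

Request:
{"api": "arm_command", "payload": {"rows": [{"x": 0.08,"y": 0,"z": 0.0,"rx": 0,"ry": 0,"rz": -0.02,"jaw": -1},{"x": 0.17,"y": 0.01,"z": 0.02,"rx": 0,"ry": 0,"rz": -0.05,"jaw": -1},{"x": 0.26,"y": 0.01,"z": 0.05,"rx": 0,"ry": 0,"rz": -0.08,"jaw": -1},{"x": 0.35,"y": 0.02,"z": 0.08,"rx": 0,"ry": 0,"rz": -0.1,"jaw": -1},{"x": 0.42,"y": 0.02,"z": 0.12,"rx": 0,"ry": 0,"rz": -0.12,"jaw": -1},{"x": 0.46,"y": 0.02,"z": 0.15,"rx": 0,"ry": 0,"rz": -0.13,"jaw": -1},{"x": 0.475,"y": 0.02,"z": 0.16,"rx": 0,"ry": 0,"rz": -0.133,"jaw": -1},{"x": 0.475,"y": 0.02,"z": 0.16,"rx": 0,"ry": 0,"rz": -0.133,"jaw": -1},{"x": 0.475,"y": 0.02,"z": 0.16,"rx": 0,"ry": 0,"rz": -0.133,"jaw": -1},{"x": 0.475,"y": 0.02,"z": 0.16,"rx": 0,"ry": 0,"rz": -0.133,"jaw": -1}]}}

```text
clock: 5.2
ee_pos: [483.1, 16.5, 224.3]
tcp_rot: [[0.178, -0.984, 0.001], [-0.984, -0.178, 0.0], [0.0, -0.001, -1.0]]
wrist_force: [0.7, -0.0, -1.2]
opening: 16.8
```

```bash
python3 - <<'E'
from h import *
from bench import capture
apply([.475,.02,.16,0,0,-.133])
s,c=wristcam("w3");print(s["ee_pos"],load()[0],s["opening"],s["wrist_force"])
E
```

```text
[483.06333368  16.45762692 224.255852  ] [482.83878014  15.86814293 223.661     ] 16.75830457104443 [ 0.67776222 -0.03953318 -1.18268675]
```

View pics/w3.png

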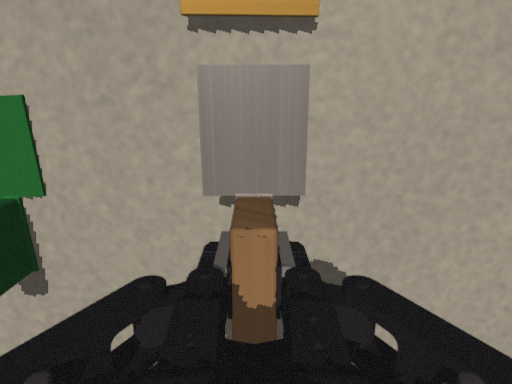

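The blade is unmoved in the grip. The die's near face spans columns 181–319, with its lower edge at row 15 (z = 8) and square to the blade.

```bash
python3 - <<'E'
from h import *
c=pickle.load(open("w3.pkl","rb"));p,R=load()
from bench import observe
s=observe();R=s["tcp_rot"];p=s["ee_pos"]
for q,z in [((180.5,15.5),8),((319.5,15.5),8),((180,11),12),((320,11),12)]:
    w=onz(c,*q,z);print(w.round(1),((w-p)@R).round(1))
E
```

```text
[585.4  74.1   8. ] [ -38.5 -110.8  216.3]
[598.2   3.    8. ] [  33.8 -110.7  216.3]
[586.7  73.7  12. ] [ -37.8 -112.   212.3]
[599.2   3.8  12. ] [  33.2 -111.9  212.3]
```

Request:
{"api": "arm_command", "payload": {"rows": [{"x": 0,"y": 0,"z": 0.02,"rx": 0,"ry": 0,"rz": 0,"jaw": -1},{"x": -0.01,"y": 0,"z": 0.05,"rx": 0,"ry": 0,"rz": 0,"jaw": -1},{"x": -0.01,"y": 0,"z": 0.09,"rx": 0,"ry": 0,"rz": 0,"jaw": -1},{"x": -0.01,"y": 0,"z": 0.13,"rx": 0,"ry": 0,"rz": 0,"jaw": -1},{"x": -0.01,"y": 0,"z": 0.16,"rx": 0,"ry": 0,"rz": 0,"jaw": -1},{"x": -0.01,"y": 0,"z": 0.18,"rx": 0,"ry": 0,"rz": 0,"jaw": -1},{"x": -0.01,"y": 0,"z": 0.185,"rx": 0,"ry": 0,"rz": 0,"jaw": -1},{"x": -0.01,"y": 0,"z": 0.185,"rx": 0,"ry": 0,"rz": 0,"jaw": -1},{"x": -0.01,"y": 0,"z": 0.185,"rx": 0,"ry": 0,"rz": 0,"jaw": -1},{"x": -0.01,"y": 0,"z": 0.185,"rx": 0,"ry": 0,"rz": 0,"jaw": -1}]}}

```text
clock: 6.08
ee_pos: [482.7, 17.9, 187.1]
tcp_rot: [[0.177, -0.984, 0.001], [-0.984, -0.177, 0.0], [0.0, -0.001, -1.0]]
wrist_force: [-0.0, -1.0, -1.3]
opening: 16.9
```

```bash
python3 - <<'E'
from h import *
apply([-.01,0,.185,0,0,0])
s,c=wristcam("w4");print(s["ee_pos"],load()[0],s["opening"],s["wrist_force"])
E
```

```text
[482.69524907  17.85277969 187.13542101] [482.48443889  17.83650323 186.661     ] 16.900229401684292 [-0.01935049 -0.97167166 -1.3216467 ]
```

View pics/w4.png

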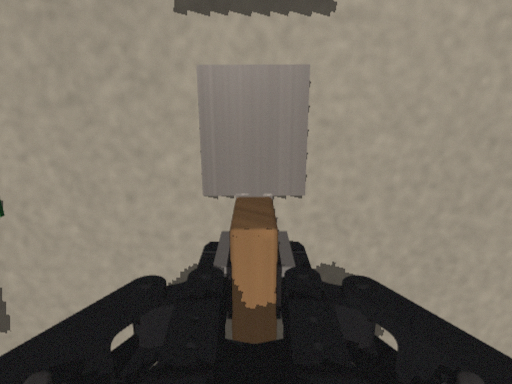

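The blade is level and about 2 mm above the bench, with the die's shadow at rows 0–14 ahead of it. I'll slide it in.

Request:
{"api": "arm_command", "payload": {"rows": [{"x": 0,"y": -0.02,"z": 0.002,"rx": 0,"ry": 0,"rz": 0,"jaw": -1},{"x": 0,"y": -0.05,"z": 0.003,"rx": 0,"ry": 0,"rz": 0,"jaw": -1},{"x": 0,"y": -0.08,"z": 0.003,"rx": 0,"ry": 0,"rz": 0,"jaw": -1},{"x": 0,"y": -0.11,"z": 0.003,"rx": 0,"ry": 0,"rz": 0,"jaw": -1},{"x": 0,"y": -0.14,"z": 0.003,"rx": 0,"ry": 0,"rz": 0,"jaw": -1},{"x": 0,"y": -0.165,"z": 0.003,"rx": 0,"ry": 0,"rz": 0,"jaw": -1},{"x": 0,"y": -0.185,"z": 0.003,"rx": 0,"ry": 0,"rz": 0,"jaw": -1},{"x": 0,"y": -0.2,"z": 0.003,"rx": 0,"ry": 0,"rz": 0,"jaw": -1},{"x": 0,"y": -0.2,"z": 0.003,"rx": 0,"ry": 0,"rz": 0,"jaw": -1},{"x": 0,"y": -0.2,"z": 0.003,"rx": 0,"ry": 0,"rz": 0,"jaw": -1}]}}

```text
clock: 6.97
ee_pos: [521.9, 24.9, 186.0]
tcp_rot: [[0.177, -0.984, -0.0], [-0.984, -0.177, -0.0], [0.0, 0.0, -1.0]]
wrist_force: [-0.3, -0.1, -1.5]
opening: 16.8
```

```bash
python3 - <<'E'
from h import *
from bench import capture
apply([0,-.2,.003,0,0,0])
s,c=wristcam("w5");print(s["ee_pos"],load()[0],s["opening"],s["wrist_force"],s["moment"])
S=capture("scene")["color"]
cv2.imwrite("pics/s5.png",np.hstack([c["color"][:200,100:400],cv2.resize(S[170:270,210:360],None,fx=3,fy=3,interpolation=2)[:200]]) if 0 else cv2.resize(S[170:270,210:360],None,fx=5,fy=5,interpolation=cv2.INTER_CUBIC))
E
```

```text
[521.93239986  24.9147282  185.96180066] [521.85164492  24.92332831 186.061     ] 16.7742148521583 [-0.2565536  -0.06779433 -1.52911743] [-0.00669322  0.06499839  0.04743649]
```

View pics/w5.png

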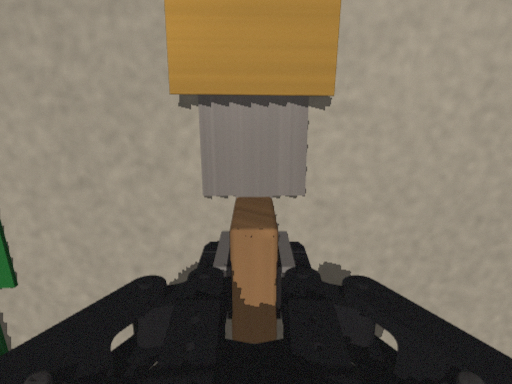

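View pics/s5.png

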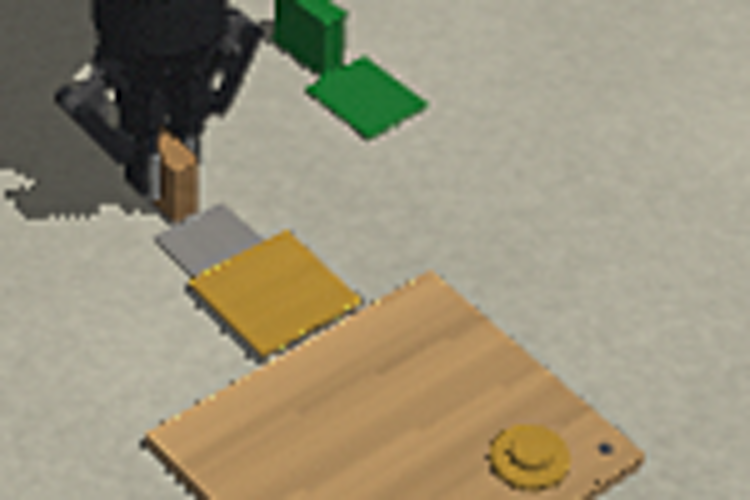

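The blade is under the near rim, with the die edge at row 95, and there is no contact force.

```bash
python3 - <<'E'
from h import *
from bench import observe
c=pickle.load(open("w5.pkl","rb"));s=observe()
for q in [(170,93),(335,94)]:
    w=onz(c,*q,12);print(w.round(1),((w-s["ee_pos"])@s["tcp_rot"]).round(1))
E
```

```text
[585.7  73.2  12. ] [-36.2 -71.5 174.1]
[597.6   3.8  12. ] [ 34.2 -71.  174.1]
```

Contact plan: lift along an arc about the die's far edge (d≈58 mm), first up to about 40°.

Request:
{"api": "arm_command", "payload": {"rows": [{"x": 0,"y": 0,"z": -0.015,"rx": 0,"ry": 0,"rz": 0,"jaw": -1},{"x": 0,"y": -0.002,"z": -0.035,"rx": 0,"ry": 0,"rz": 0,"jaw": -1},{"x": 0,"y": -0.007,"z": -0.058,"rx": 0,"ry": 0,"rz": 0,"jaw": -1},{"x": 0,"y": -0.018,"z": -0.08,"rx": 0,"ry": 0,"rz": 0,"jaw": -1},{"x": 0,"y": -0.032,"z": -0.106,"rx": 0,"ry": 0,"rz": 0,"jaw": -1},{"x": 0,"y": -0.045,"z": -0.128,"rx": 0,"ry": 0,"rz": 0,"jaw": -1},{"x": 0,"y": -0.06,"z": -0.15,"rx": 0,"ry": 0,"rz": 0,"jaw": -1},{"x": 0,"y": -0.075,"z": -0.17,"rx": 0,"ry": 0,"rz": 0,"jaw": -1},{"x": 0,"y": -0.075,"z": -0.17,"rx": 0,"ry": 0,"rz": 0,"jaw": -1},{"x": 0,"y": -0.075,"z": -0.17,"rx": 0,"ry": 0,"rz": 0,"jaw": -1}]}}

```text
clock: 7.9
ee_pos: [536.8, 27.6, 220.2]
tcp_rot: [[0.177, -0.984, -0.0], [-0.984, -0.177, -0.0], [0.0, 0.0, -1.0]]
wrist_force: [-2.0, -0.7, -1.9]
opening: 16.8
```

```bash
cat >> h.py <<'E'
def look(n):
    from bench import capture
    s,c=wristcam("w"+n);print(s["ee_pos"],load()[0],s["opening"],s["wrist_force"],s["clock"])
    S=capture("scene")["color"]
    a=cv2.resize(S[170:270,210:350],None,fx=4,fy=4,interpolation=cv2.INTER_CUBIC)
    b=cv2.resize(c["color"],(236,177));b=cv2.copyMakeBorder(b,0,400-177,0,0,0)
    cv2.imwrite(f"pics/l{n}.png",np.hstack([a,b]))
E
python3 - <<'E'
from h import *
apply([0,-.075,-.17,0,0,0]);look("6")
E
```

```text
[536.79409884  27.5954459  220.21218795] [536.61434718  27.58088771 220.061     ] 16.813821744668843 [-2.01929423 -0.74170155 -1.87065691] 7.9
```

View pics/l6.png

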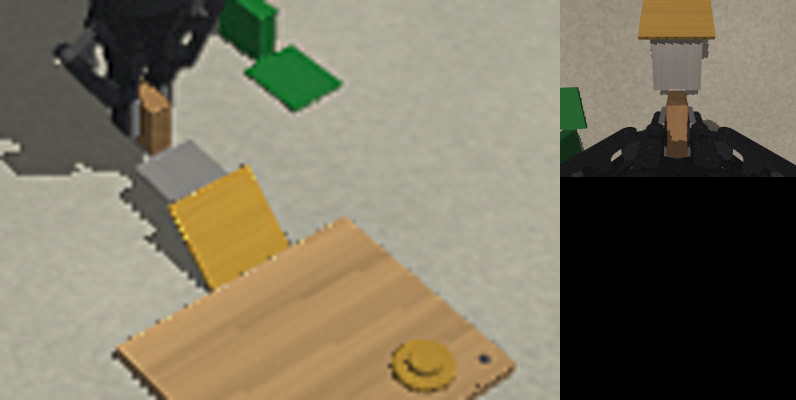

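The die has tipped to about 40°, with its far edge against the step at (250,265) in the crop. I'll continue to about 80°.

Request:
{"api": "arm_command", "payload": {"rows": [{"x": 0,"y": -0.016,"z": -0.017,"rx": 0,"ry": 0,"rz": 0,"jaw": -1},{"x": 0,"y": -0.035,"z": -0.034,"rx": 0,"ry": 0,"rz": 0,"jaw": -1},{"x": 0,"y": -0.056,"z": -0.05,"rx": 0,"ry": 0,"rz": 0,"jaw": -1},{"x": 0,"y": -0.078,"z": -0.063,"rx": 0,"ry": 0,"rz": 0,"jaw": -1},{"x": 0,"y": -0.1,"z": -0.075,"rx": 0,"ry": 0,"rz": 0,"jaw": -1},{"x": 0,"y": -0.123,"z": -0.085,"rx": 0,"ry": 0,"rz": 0,"jaw": -1},{"x": 0,"y": -0.145,"z": -0.092,"rx": 0,"ry": 0,"rz": 0,"jaw": -1},{"x": 0,"y": -0.165,"z": -0.097,"rx": 0,"ry": 0,"rz": 0,"jaw": -1},{"x": 0,"y": -0.165,"z": -0.097,"rx": 0,"ry": 0,"rz": 0,"jaw": -1},{"x": 0,"y": -0.165,"z": -0.097,"rx": 0,"ry": 0,"rz": 0,"jaw": -1}]}}

```text
clock: 8.83
ee_pos: [569.3, 33.5, 239.4]
tcp_rot: [[0.177, -0.984, -0.0], [-0.984, -0.177, -0.0], [0.0, 0.0, -1.0]]
wrist_force: [-0.8, -0.9, -1.0]
opening: 17.1
```

```bash
python3 - <<'E'
from h import *
apply([0,-.165,-.097,0,0,0]);look("7")
E
```

```text
[569.32123303  33.47683523 239.37900113] [569.09229215  33.4275184  239.461     ] 17.105540349533854 [-0.77786957 -0.89091064 -0.96778728] 8.8333
```

View pics/l7.png

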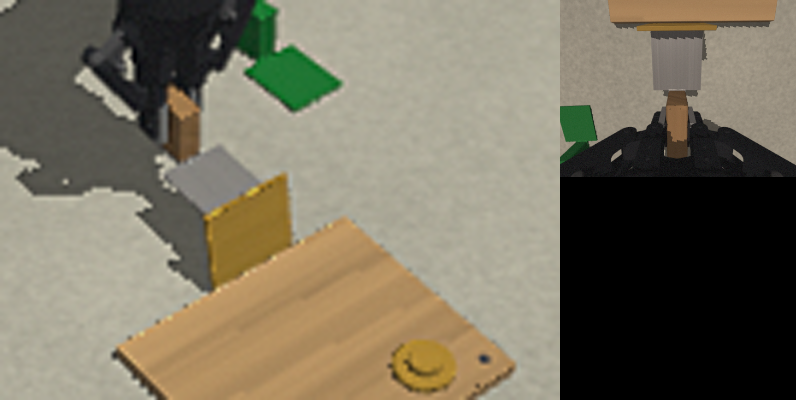

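The die is nearly upright, about 80°, with the step holding its foot. I'll push slowly past upright.

Request:
{"api": "arm_command", "payload": {"rows": [{"x": 0,"y": -0.018,"z": -0.003,"rx": 0,"ry": 0,"rz": 0,"jaw": -1},{"x": 0,"y": -0.035,"z": -0.005,"rx": 0,"ry": 0,"rz": 0,"jaw": -1},{"x": 0,"y": -0.05,"z": -0.006,"rx": 0,"ry": 0,"rz": 0,"jaw": -1},{"x": 0,"y": -0.065,"z": -0.006,"rx": 0,"ry": 0,"rz": 0,"jaw": -1},{"x": 0,"y": -0.08,"z": -0.006,"rx": 0,"ry": 0,"rz": 0,"jaw": -1},{"x": 0,"y": -0.095,"z": -0.004,"rx": 0,"ry": 0,"rz": 0,"jaw": -1},{"x": 0,"y": -0.11,"z": -0.002,"rx": 0,"ry": 0,"rz": 0,"jaw": -1},{"x": 0,"y": -0.125,"z": 0,"rx": 0,"ry": 0,"rz": 0,"jaw": -1},{"x": 0,"y": -0.135,"z": 0,"rx": 0,"ry": 0,"rz": 0,"jaw": -1},{"x": 0,"y": -0.145,"z": 0,"rx": 0,"ry": 0,"rz": 0,"jaw": -1}]}}

```text
clock: 9.77
ee_pos: [597.9, 38.6, 239.4]
tcp_rot: [[0.177, -0.984, -0.0], [-0.984, -0.177, -0.0], [0.0, 0.0, -1.0]]
wrist_force: [-0.1, 1.3, -0.7]
opening: 16.5
```

```bash
python3 - <<'E'
from h import *
apply([0,-.145,0,0,0,0]);look("8")
E
```

```text
[597.90315967  38.613679   239.37737196] [597.63351652  38.56546658 239.461     ] 16.548344493758993 [-0.05879258  1.29023399 -0.69332738] 9.7667
```

View pics/l8.png

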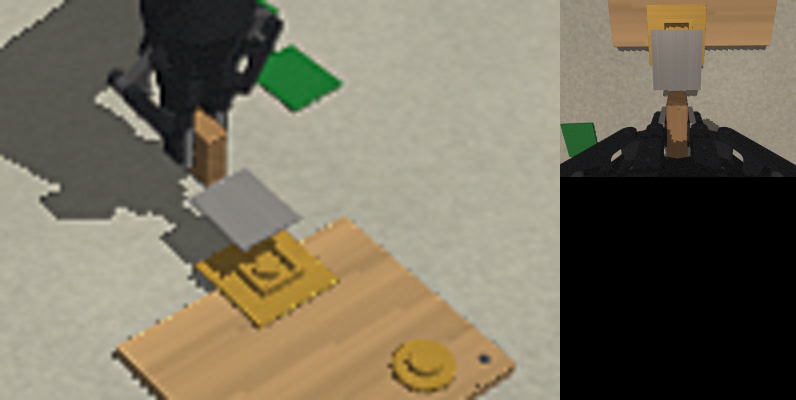

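The die fell over face up on the board, overhanging the front edge by some 12–15 mm. I'll back off, measure, and push it fully on with the blade.

Request:
{"api": "arm_command", "payload": {"rows": [{"x": 0,"y": 0.03,"z": -0.01,"rx": 0,"ry": 0,"rz": 0,"jaw": -1},{"x": 0,"y": 0.08,"z": -0.01,"rx": 0,"ry": 0,"rz": 0,"jaw": -1},{"x": 0,"y": 0.14,"z": 0,"rx": 0,"ry": 0,"rz": 0,"jaw": -1},{"x": 0,"y": 0.2,"z": 0,"rx": 0,"ry": 0,"rz": 0,"jaw": -1},{"x": 0,"y": 0.26,"z": 0,"rx": 0,"ry": 0,"rz": 0,"jaw": -1},{"x": 0,"y": 0.31,"z": 0,"rx": 0,"ry": 0,"rz": 0,"jaw": -1},{"x": 0,"y": 0.34,"z": 0,"rx": 0,"ry": 0,"rz": 0,"jaw": -1},{"x": 0,"y": 0.35,"z": 0,"rx": 0,"ry": 0,"rz": 0,"jaw": -1},{"x": 0,"y": 0.35,"z": 0,"rx": 0,"ry": 0,"rz": 0,"jaw": -1},{"x": 0,"y": 0.35,"z": 0,"rx": 0,"ry": 0,"rz": 0,"jaw": -1}]}}

```text
clock: 10.7
ee_pos: [528.9, 26.2, 239.8]
tcp_rot: [[0.177, -0.984, 0.001], [-0.984, -0.177, 0.0], [0.0, -0.001, -1.0]]
wrist_force: [-0.5, -0.0, -1.1]
opening: 16.7
```

```bash
python3 - <<'E'
from h import *
apply([0,.35,0,0,0,0]);look("9")
E
```

```text
[528.93515953  26.19385012 239.78440913] [528.74090597  26.16352269 239.461     ] 16.735331660601442 [-0.52267163 -0.00598722 -1.05788707] 10.7
```

View pics/w9.png

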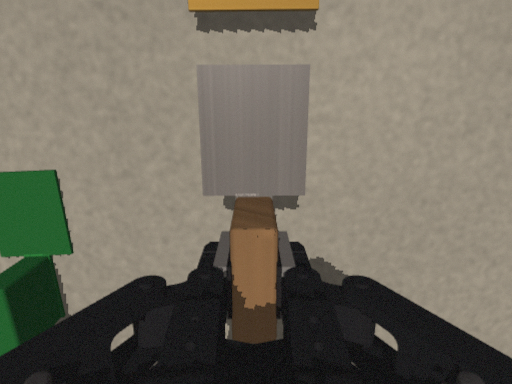

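View pics/l9.png

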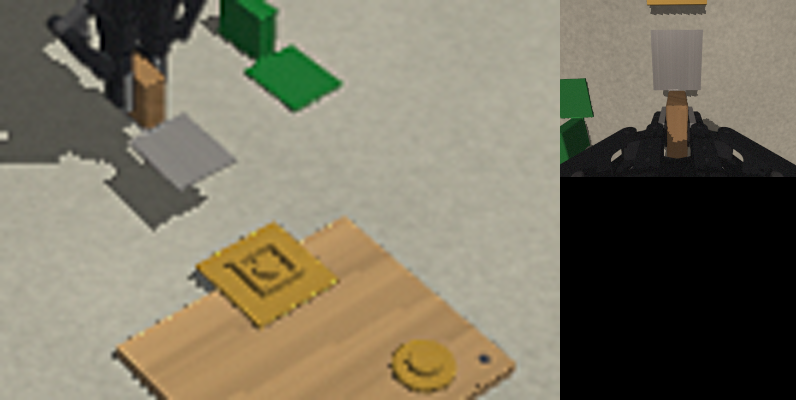

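```bash
python3 - <<'E'
from h import *
from bench import observe
s=observe();p=s["ee_pos"];R=s["tcp_rot"]
c=pickle.load(open("w9.pkl","rb"))
for q,z in [((189,11),12),((318.5,10.5),12)]:
    w=onz(c,*q,z);print("die",w.round(1),((w-p)@R).round(1))
c7=pickle.load(open("w8.pkl","rb"));cv2.imwrite("pics/w8b.png",cv2.resize(c7["color"][:150,90:480],None,fx=2,fy=2))
E
```

```text
die [636.5  82.3  12. ] [ -36.1 -115.7  227.5]
die [649.3  12.2  12. ] [  35.1 -115.9  227.5]
```

View pics/w8b.png

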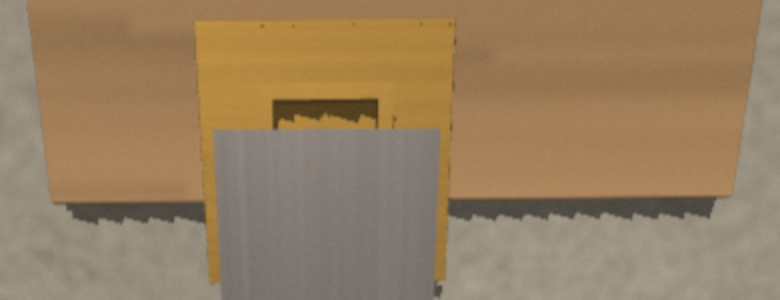

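```bash
python3 - <<'E'
from h import *
from bench import observe
s=observe();p=s["ee_pos"];R=s["tcp_rot"]
c=pickle.load(open("w8.pkl","rb"))
for q in [(90+26,101),(90+366,98)]:
    w=onz(c,*q,12);print("board",w.round(1),((w-p)@R).round(1))
print(proj(c,[0,0,0]))
for q in [(90+105,141),(90+222,140)]:
    w=onz(c,*q,12);print("die near",w.round(1),((w-p)@R).round(1))
E
```

```text
board [650.4 130.9  12. ] [ -81.5 -138.   227.5]
board [687.3 -65.4  12. ] [ 118.2 -139.5  227.5]
[197.2120893  684.83467631]
die near [635.4  82.2  12. ] [ -36.3 -114.5  227.5]
die near [648.5  12.3  12. ] [  34.8 -115.1  227.5]
```

The overhang is about 23 mm (die edge at tool y −115.5, board edge at −138.6). I'll lower the blade to the plate's level (underside z≈13) and push.

Request:
{"api": "arm_command", "payload": {"rows": [{"x": 0,"y": 0,"z": 0.03,"rx": 0,"ry": 0,"rz": 0,"jaw": -1},{"x": 0,"y": 0,"z": 0.07,"rx": 0,"ry": 0,"rz": 0,"jaw": -1},{"x": 0,"y": 0,"z": 0.11,"rx": 0,"ry": 0,"rz": 0,"jaw": -1},{"x": 0,"y": 0,"z": 0.15,"rx": 0,"ry": 0,"rz": 0,"jaw": -1},{"x": 0,"y": 0,"z": 0.18,"rx": 0,"ry": 0,"rz": 0,"jaw": -1},{"x": 0,"y": 0,"z": 0.2,"rx": 0,"ry": 0,"rz": 0,"jaw": -1},{"x": 0,"y": 0,"z": 0.207,"rx": 0,"ry": 0,"rz": 0,"jaw": -1},{"x": 0,"y": -0.03,"z": 0.207,"rx": 0,"ry": 0,"rz": 0,"jaw": -1},{"x": 0,"y": -0.08,"z": 0.207,"rx": 0,"ry": 0,"rz": 0,"jaw": -1},{"x": 0,"y": -0.12,"z": 0.207,"rx": 0,"ry": 0,"rz": 0,"jaw": -1}]}}

```text
clock: 11.63
ee_pos: [553.4, 30.6, 198.8]
tcp_rot: [[0.178, -0.984, 0.001], [-0.984, -0.178, 0.0], [0.0, -0.001, -1.0]]
wrist_force: [-0.1, -0.2, -1.0]
opening: 16.9
```

```bash
python3 - <<'E'
from h import *
apply([0,-.12,.207,0,0,0]);look("10")
E
```

```text
[553.39044958  30.64617891 198.79349763] [552.36122959  30.41561774 198.061     ] 16.889815608595335 [-0.10459018 -0.22766209 -0.99812864] 11.6333
```

View pics/l10.png

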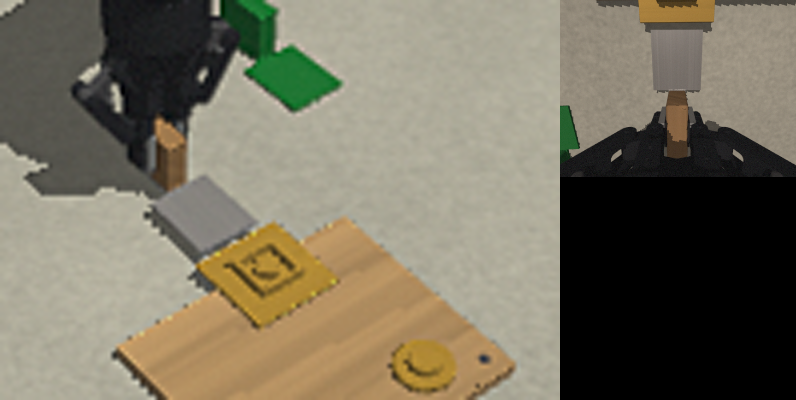

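Request:
{"api": "arm_command", "payload": {"rows": [{"x": 0,"y": -0.01,"z": 0.002,"rx": 0,"ry": 0,"rz": 0,"jaw": -1},{"x": 0,"y": -0.03,"z": 0.003,"rx": 0,"ry": 0,"rz": 0,"jaw": -1},{"x": 0,"y": -0.05,"z": 0.003,"rx": 0,"ry": 0,"rz": 0,"jaw": -1},{"x": 0,"y": -0.07,"z": 0.003,"rx": 0,"ry": 0,"rz": 0,"jaw": -1},{"x": 0,"y": -0.09,"z": 0.003,"rx": 0,"ry": 0,"rz": 0,"jaw": -1},{"x": 0,"y": -0.105,"z": 0.003,"rx": 0,"ry": 0,"rz": 0,"jaw": -1},{"x": 0,"y": -0.12,"z": 0.003,"rx": 0,"ry": 0,"rz": 0,"jaw": -1},{"x": 0,"y": -0.135,"z": 0.003,"rx": 0,"ry": 0,"rz": 0,"jaw": -1},{"x": 0,"y": -0.145,"z": 0.003,"rx": 0,"ry": 0,"rz": 0,"jaw": -1},{"x": 0,"y": -0.145,"z": 0.003,"rx": 0,"ry": 0,"rz": 0,"jaw": -1}]}}

```text
clock: 12.57
ee_pos: [581.3, 35.7, 197.5]
tcp_rot: [[0.177, -0.984, 0.0], [-0.984, -0.177, -0.0], [0.0, -0.0, -1.0]]
wrist_force: [-0.3, 1.0, -1.7]
opening: 16.8
```

```bash
python3 - <<'E'
from h import *
apply([0,-.145,.003,0,0,0]);look("11")
E
```

```text
[581.33712239  35.65259997 197.45364424] [580.90245395  35.55356592 197.461     ] 16.849142993099655 [-0.32682744  1.00262122 -1.6913406 ] 12.5667
```

View pics/l11.png

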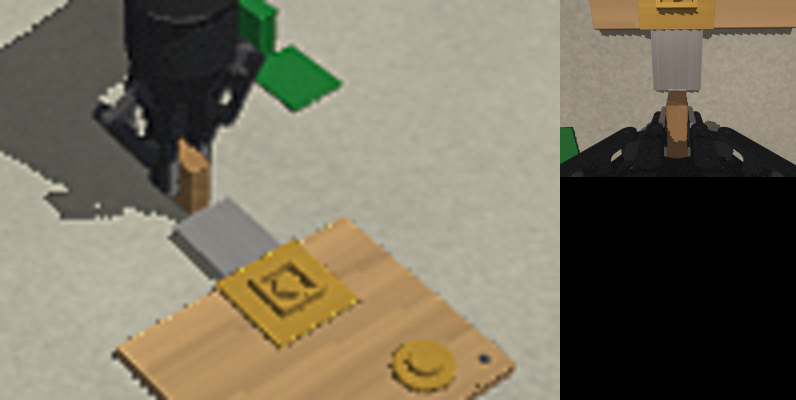

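View pics/w11.png

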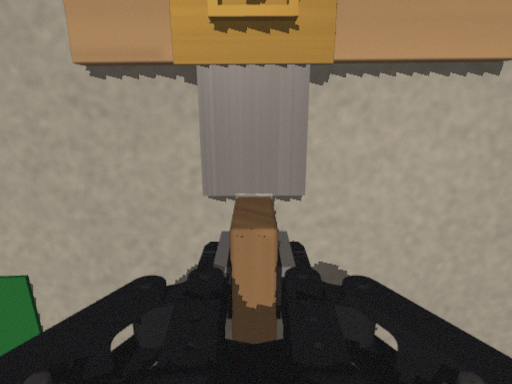

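The push is working; the die is now within ~2 mm of flush (row 64 against the board edge at row 61). I'll push about 9 mm more, blade 0.6 mm higher.

Request:
{"api": "arm_command", "payload": {"rows": [{"x": 0,"y": 0,"z": -0.003,"rx": 0,"ry": 0,"rz": 0,"jaw": -1},{"x": 0,"y": -0.004,"z": -0.003,"rx": 0,"ry": 0,"rz": 0,"jaw": -1},{"x": 0,"y": -0.01,"z": -0.003,"rx": 0,"ry": 0,"rz": 0,"jaw": -1},{"x": 0,"y": -0.016,"z": -0.003,"rx": 0,"ry": 0,"rz": 0,"jaw": -1},{"x": 0,"y": -0.022,"z": -0.003,"rx": 0,"ry": 0,"rz": 0,"jaw": -1},{"x": 0,"y": -0.03,"z": -0.003,"rx": 0,"ry": 0,"rz": 0,"jaw": -1},{"x": 0,"y": -0.038,"z": -0.003,"rx": 0,"ry": 0,"rz": 0,"jaw": -1},{"x": 0,"y": -0.045,"z": -0.003,"rx": 0,"ry": 0,"rz": 0,"jaw": -1},{"x": 0,"y": -0.05,"z": -0.003,"rx": 0,"ry": 0,"rz": 0,"jaw": -1},{"x": 0,"y": -0.05,"z": -0.003,"rx": 0,"ry": 0,"rz": 0,"jaw": -1}]}}

```text
clock: 13.5
ee_pos: [591.0, 37.4, 198.0]
tcp_rot: [[0.177, -0.984, 0.0], [-0.984, -0.177, -0.0], [0.0, -0.0, -1.0]]
wrist_force: [0.1, -0.3, -1.9]
opening: 16.6
```

```bash
python3 - <<'E'
from h import *
apply([0,-.05,-.003,0,0,0]);look("12")
E
```

```text
[591.02261158  37.37609015 198.04715524] [590.74425546  37.32527219 198.061     ] 16.60363926533893 [ 0.09943833 -0.29067674 -1.91932696] 13.5
```

View pics/w12.png

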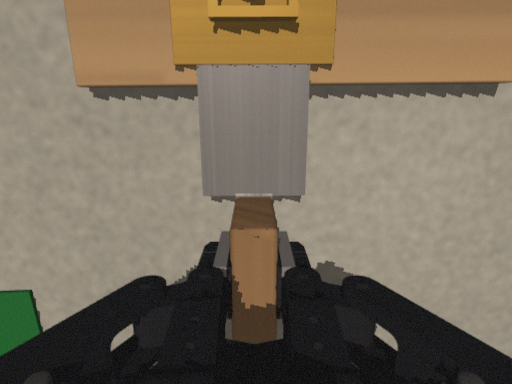

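The die is now fully on the board, with its near edge (row 66) about 8 mm inside the board edge (row 86). I'll retract, then lay the lifter down.

Request:
{"api": "arm_command", "payload": {"rows": [{"x": 0,"y": 0.03,"z": 0,"rx": 0,"ry": 0,"rz": 0,"jaw": -1},{"x": 0,"y": 0.08,"z": -0.01,"rx": 0,"ry": 0,"rz": 0,"jaw": -1},{"x": 0,"y": 0.15,"z": -0.02,"rx": 0,"ry": 0,"rz": 0,"jaw": -1},{"x": 0,"y": 0.23,"z": -0.02,"rx": 0,"ry": 0,"rz": 0,"jaw": -1},{"x": 0,"y": 0.31,"z": -0.02,"rx": 0,"ry": 0,"rz": 0,"jaw": -1},{"x": 0,"y": 0.39,"z": -0.02,"rx": 0,"ry": 0,"rz": 0,"jaw": -1},{"x": 0,"y": 0.46,"z": -0.02,"rx": 0,"ry": 0,"rz": 0,"jaw": -1},{"x": 0,"y": 0.5,"z": 0,"rx": 0,"ry": 0,"rz": 0,"jaw": -1},{"x": 0,"y": 0.5,"z": 0.03,"rx": 0,"ry": 0,"rz": 0,"jaw": -1},{"x": 0,"y": 0.5,"z": 0.045,"rx": 0,"ry": 0,"rz": 0,"jaw": -1}]}}

```text
clock: 14.43
ee_pos: [492.1, 19.6, 188.4]
tcp_rot: [[0.177, -0.984, 0.0], [-0.984, -0.177, 0.0], [-0.0, -0.0, -1.0]]
wrist_force: [0.3, -0.9, -1.4]
opening: 17.0
```

```bash
python3 - <<'E'
from h import *
apply([0,.5,.045,0,0,0]);look("13")
E
```

```text
[492.0926525   19.61323219 188.41559152] [492.3262404  19.6082095 189.061    ] 17.000865193684287 [ 0.33249892 -0.85003568 -1.44322345] 14.4333
```

View pics/l13.png

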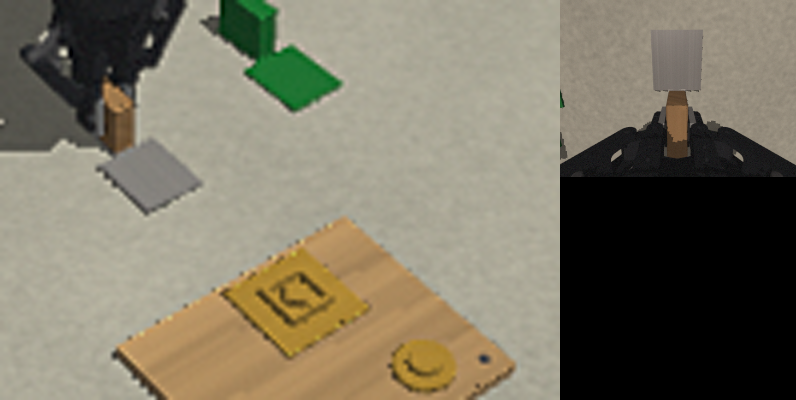

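The die lies flat and face up inside the board at crop (295,302). The lifter is over clear bench, so I'll lower it the last ~4 mm.

Request:
{"api": "arm_command", "payload": {"rows": [{"x": 0,"y": 0,"z": 0.003,"rx": 0,"ry": 0,"rz": 0,"jaw": -1},{"x": 0,"y": 0,"z": 0.006,"rx": 0,"ry": 0,"rz": 0,"jaw": -1},{"x": 0,"y": 0,"z": 0.01,"rx": 0,"ry": 0,"rz": 0,"jaw": -1},{"x": 0,"y": 0,"z": 0.014,"rx": 0,"ry": 0,"rz": 0,"jaw": -1},{"x": 0,"y": 0,"z": 0.018,"rx": 0,"ry": 0,"rz": 0,"jaw": -1},{"x": 0,"y": 0,"z": 0.021,"rx": 0,"ry": 0,"rz": 0,"jaw": -1},{"x": 0,"y": 0,"z": 0.021,"rx": 0,"ry": 0,"rz": 0,"jaw": -1},{"x": 0,"y": 0,"z": 0.021,"rx": 0,"ry": 0,"rz": 0,"jaw": -1},{"x": 0,"y": 0,"z": 0.021,"rx": 0,"ry": 0,"rz": 0,"jaw": -1},{"x": 0,"y": 0,"z": 0.021,"rx": 0,"ry": 0,"rz": 0,"jaw": -1}]}}

```text
clock: 15.37
ee_pos: [492.5, 19.6, 185.1]
tcp_rot: [[0.177, -0.984, 0.0], [-0.984, -0.177, -0.0], [0.0, -0.0, -1.0]]
wrist_force: [0.2, -0.9, -0.0]
opening: 16.8
```

```bash
python3 - <<'E'
from h import *
apply([0,0,.021,0,0,0])
E
```

```text
(no output)
```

Touchdown is confirmed: the lifter's weight is off the wrist at the grasp height. Releasing now.

Request:
{"api": "arm_command", "payload": {"rows": [{"x": 0,"y": 0,"z": 0.002,"rx": 0,"ry": 0,"rz": 0,"jaw": -1},{"x": 0,"y": 0,"z": 0.002,"rx": 0,"ry": 0,"rz": 0,"jaw": -0.3},{"x": 0,"y": 0,"z": 0.002,"rx": 0,"ry": 0,"rz": 0,"jaw": 0},{"x": 0,"y": 0,"z": 0.002,"rx": 0,"ry": 0,"rz": 0,"jaw": 0},{"x": 0,"y": 0,"z": 0.002,"rx": 0,"ry": 0,"rz": 0,"jaw": 0},{"x": 0,"y": 0,"z": 0.002,"rx": 0,"ry": 0,"rz": 0,"jaw": 0},{"x": 0,"y": 0,"z": 0.002,"rx": 0,"ry": 0,"rz": 0,"jaw": 0},{"x": 0,"y": 0,"z": 0.002,"rx": 0,"ry": 0,"rz": 0,"jaw": 0},{"x": 0,"y": 0,"z": 0.002,"rx": 0,"ry": 0,"rz": 0,"jaw": 0},{"x": 0,"y": 0,"z": 0.002,"rx": 0,"ry": 0,"rz": 0,"jaw": 0}]}}

```text
clock: 16.2
ee_pos: [492.4, 19.6, 184.5]
tcp_rot: [[0.177, -0.984, -0.0], [-0.984, -0.177, -0.0], [0.0, 0.0, -1.0]]
wrist_force: [-0.2, 0.6, -0.4]
opening: 42.6
```

Request:
{"api": "arm_command", "payload": {"rows": [{"x": 0,"y": 0,"z": -0.02,"rx": 0,"ry": 0,"rz": 0,"jaw": 0},{"x": 0,"y": 0,"z": -0.06,"rx": 0,"ry": 0,"rz": 0,"jaw": 0},{"x": 0,"y": 0,"z": -0.12,"rx": 0,"ry": 0,"rz": 0,"jaw": 0},{"x": 0,"y": 0,"z": -0.2,"rx": 0,"ry": 0,"rz": 0,"jaw": 0},{"x": 0,"y": 0,"z": -0.3,"rx": 0,"ry": 0,"rz": 0,"jaw": 0},{"x": 0,"y": 0,"z": -0.42,"rx": 0,"ry": 0,"rz": 0,"jaw": 0},{"x": 0,"y": 0,"z": -0.55,"rx": 0,"ry": 0,"rz": 0,"jaw": 0},{"x": 0,"y": 0,"z": -0.65,"rx": 0,"ry": 0,"rz": 0,"jaw": 0},{"x": 0,"y": 0,"z": -0.7,"rx": 0,"ry": 0,"rz": 0,"jaw": 0},{"x": 0,"y": 0,"z": -0.7,"rx": 0,"ry": 0,"rz": 0,"jaw": 0}]}}

```text
clock: 17.03
ee_pos: [492.7, 19.6, 328.2]
tcp_rot: [[0.177, -0.984, 0.005], [-0.984, -0.177, 0.001], [-0.0, -0.006, -1.0]]
wrist_force: [-0.3, 0.5, -0.3]
opening: 42.8
```

```bash
python3 - <<'E'
from h import *
look("14")
E
```

```text
[492.74650841  19.62540097 328.24097819] [492.3262404  19.6082095 184.861    ] 42.79433488031322 [-0.32196796  0.47960625 -0.26067237] 17.0333
```

View pics/l14.png

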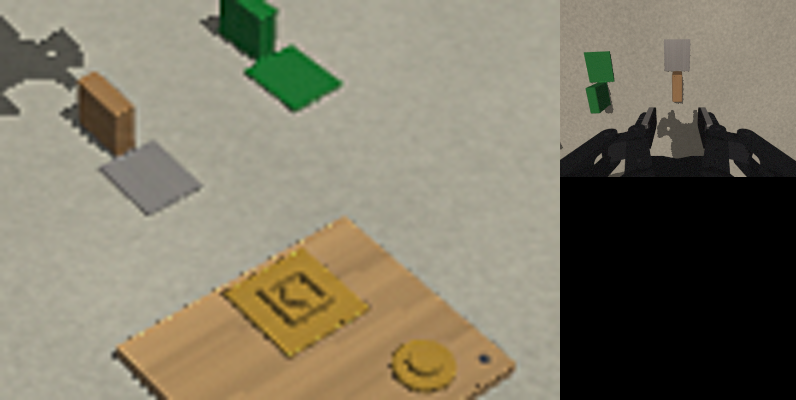

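View pics/w14.png

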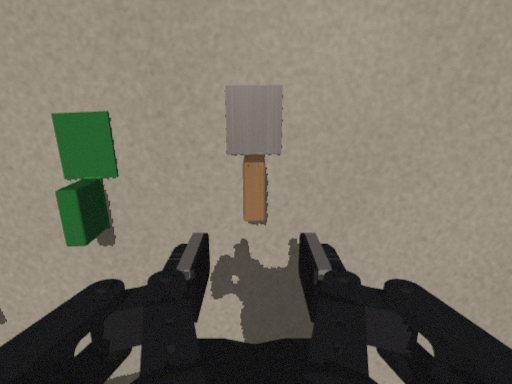

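The lifter stands flat on clear bench (blade rows 86–154, handle at (254,190)) with the gripper well above it. The die lies flat and face up on the board, clear of its front edge and of the round die. I'll hand in.

```bash
python3 -c "
from bench import sign_off
print(sign_off())"
```

```text
the job is handed in; nothing more can be done
None
```

The die is on the board, flat and face up, and the lifter is lying flat on the bench off the board. I handed in at about 17 s of the 51 s allowed; the sign-off gave no verdict.

- **What I did:** I gripped the real lifter by its wooden handle, slid the blade about 12 mm under the die's near rim, and tipped the die up against the board's step and over. It landed face up but overhung the front edge by about 23 mm. I pushed it fully on with the blade tip, then set the lifter down and raised the gripper clear.
- **Last checks:** The die's near edge sits about 8 mm inside the board's front edge, clear of the round die. The lifter stands level, about 90 mm in front of the board. The highest wrist force I read was about 6 N, when closing the grip. The gripper and arm never came near the die.
- **What disagreed:** The top and scene cameras differed by up to about 9 mm on the lifter and 5 mm on the die. I went by the wrist camera for the final positions, and nothing failed because of it.

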